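Lock a steel bar into a tack-welding fixture with its two-stage clamp lever

ROBOT

A 6-joint arm with a two-finger parallel gripper is mounted at the origin on a cart in front of the work surface, level with it; the furniture and walls round the work are solid. World frame = base frame: x ahead of the robot, y to its left, z up, the work surface at z = 0. Lengths are in mm, angles in rad, forces in N, time in s.
With the tool pointing down it reaches from about 300 to 775 mm from the base axis. Payload 14.6 kg.
Tool frame: the origin (TCP) lies midway between the tips of the shut fingers; the grasp point (between the pads) lies 19 mm behind it (manip.hold_point_z is the distance from the TCP to the grasp point, in mm); z points along the fingers, y is the direction in which the jaws open and shut (so a half turn about z gives the same grasp; the last joint's range is limited). The gripper opens to 94 mm and grips with 3 to 60 N. Pads are 16 mm wide; open, the fingers measure 119 mm over their backs; the gripper's body (75 mm by 177 mm) begins 78 mm behind the grasp point.
Start: joints at [1.102, 0.3, 1.521, -0, 1.321, -0.067], TCP at [215.088, 506.188, 205.446] pointing down, gripper open.
Joint ranges: [-3.03, 3.03], [-0.79, 2.21], [0.23, 2.52], [-1.04, 4.18], [0, 3.07], [-2.55, 2.55]. Speed limits (rad/s): [2.22, 2.22, 2.57, 3.14, 3.14, 3.14].

INTERFACE

Orientations are given as [roll, pitch, yaw] about the fixed x, y, z axes, in that order (R = Rz(yaw) Ry(pitch) Rx(roll)).
In Python, from cell import manip gives the robot as it stands.
- The arm moves only by the shell command python3 -m crank 'ROWS' [OPENING] [FORCE]. ROWS is JSON, a list of rows, each an object with "offset": the shift along the world's x, y, z in m, a list of three; "spin": the turn about the world's z in degrees. In form: [{"offset": [dx, dy, dz], "spin": spin}, ...]. A call has exactly 8 rows; each row is the pose to reach, as a shift and turn from the pose measured when the call began; what a row does not reach only later rows make up. A row lasts 1/12 s, in which the tool goes at most 41.7 mm and 7.16 degrees, less where a joint would pass 70% of its speed; a pose out of reach is approached as far as the arm can. A call with a gripper value outside its range is refused whole. OPENING is the opening, from 0 (shut) to 1 (fully open), set as the call begins (- or left out, the last holds). The fingers move at their own pace and stop on an object; FORCE is the grip in N (left out, the last holds). Time passes only in rows, so rows that repeat a pose let the fingers close, or fill a call up. It gives the time, the measured TCP pose, the force and the opening at its end, in the units of the state.
- manip.read_state(): the state, without advancing time (a new reading comes with each control period).
- manip.camera(name): name is "scene" or "top"; returns a dict with "pixels" (480x640x3 uint8, red, green, blue), "fx", "fy", "cx", "cy" (pixels), "extrinsics" (4x4, takes a point from world to camera coordinates). Camera axes: x right, y down, z forward; pixel columns grow to the right and rows downward; lengths in mm; the calibration is good to about 2 mm. A picture is of the moment at which its call begins. There is no depth.
- manip.sign_off(): hands the job in, once; it reports no verdict.
Trained networks look in a picture, given as the dict that the camera call returned (one of the last four; its "shot" number tells which), for a name from the list of things; names that differ only in an ending like _2 or _b are one class to them, and where a whole thing is asked for, a point or a joint stands for the part that bears it (a point fixed in the world has none). Each returns a list of dicts, best first, with "conf" (0 to 1); they miss things now and then, are a little off and sometimes report something else, mostly with a low value. They report only what shows in the picture. A call takes as long as a camera call.
- manip.search_frame(picture, name): "location" ([x, y, z] in mm, in world coordinates, good to about 4 mm: the middle of the surface that is visible of it).
- manip.masks_of(picture, name): "mask" (480x640 bool, what is visible of it).
The state is a dict: "clock": time; "joints": joint angles; "qd": joint speeds; "effort": joint torques, N m; "eef_pos": TCP position; "eef_rot": TCP orientation; "wrist_force": force on the tool from outside, world axes, zero at the start; "moment": the same for the moment, N m; "finger_gap": finger opening in mm.
Only numpy, scipy, OpenCV 4.12 (cv2) and the standard library are available. Lean on these libraries where they do the work, as an engineer would, in place of code of your own. Each camera call takes 0.05 s, during which the arm holds its last target. There are 200 camera calls.

TASK

Get the rust-brown steel bar ready for tacking without gripping or lifting it. First, with the lever still open, push the bar back with the fingertips until its long face sits flush along the fixture's back rail; then push the red-knobbed clamp lever over, past its first notch, to the second stop, so that the ram drives the bar against the end stop and holds it there. Leave the other tools where they are.

Things in the scene. Friction and masses are not known exactly. Their poses are not given: they have to be found in the camera images.
- fixture: grey fixture plate fixed to the bench; origin on the bench, x points across it to the back rail, y along the rail from the lever end to the end stop, z up. Plate spans x -85..85, y -178..162 mm, top at z = 14 mm, bare in front of the rail. Blue ram guide at x 5..45, y -85..-60, top z = 62 mm; lever bracket with a lobed steel quadrant just behind the lever, highest point z = 80 mm
- bar_mid (a point): centre of the loose rust-brown square steel bar (box section), 40 x 150 x 40 mm, 0.5 kg, long axis y; it lies on the plate (centre 20 mm above the plate top), 15 to 35 mm short of the rail, slightly askew, 6 to 10 mm short of the end stop. Home in the fixture its centre is at fixture x = 25, y = 50, z = 34 mm, its y axis along the fixture's y
- rail_face (a point): point on the front face of the back rail (steel, 20 x 205 x 26 mm, face at fixture x = 45 mm, top at z = 40 mm) that the middle of the bar's back face meets when home
- stop_face (a point): point on the inner face of the end stop (steel block 58 x 24 x 32 mm, face at fixture y = 125 mm, top at z = 46 mm) that the middle of the bar's end meets when home
- pivot (a point): point on the lever's pivot axis, in the lever's plane: fixture x = -9, y = -130, z = 29 mm; the lever swings in the upright plane x = -9 mm of the fixture
- knob (a point): centre of the red ball knob (28 mm diameter) at the end of the lever, 100 mm from the pivot; the lever's rod is 12 mm thick, with the detent plunger's housing 62 to 75 mm from the pivot
- clamp_lever (a joint): lever angle: 0 = open, leaning 40 degrees away from the bar (to fixture -y); 0.6 = first notch, nearly upright (ram advanced, bar not held); 1.2 = second stop, leaning 29 degrees towards the bar, locked. A spring detent snaps it into the nearest of the three. Leaving one takes about 6 to 13 N at the knob; beyond about 0.95 it goes to the second stop by itself and stays
- ram: the clamping ram in the blue guide, driven by the lever through a pinion and rack; slides along fixture +y by 16 mm; its sprung nose is a dark steel pad 34 x 8 x 26 mm that meets the middle of the bar's end and presses with about 12 N when locked. Origin at fixture x = 25, y = 0, z = 0 mm when the lever is open
- caliper: bystander: vernier caliper lying flat, 80 x 202 x 16 mm, origin under its middle
- steel_cup: bystander: white enamel cup, 69 x 93 x 91 mm, origin under it
- magnet_square_1: bystander: orange magnetic angle, 65 x 65 x 15 mm, origin under its middle
- spanner_1: bystander: larger spanner lying flat, 48 x 231 x 7 mm, origin under its middle
- bolt_m12_2: bystander: M12 bolt standing on its head, 58 mm high, origin under it

How it is judged:
By the outcome, as a careful person would: the job done as asked, in the order asked, and still so for the second after the job is handed in, with the robot touching nothing.
It also fails if it takes over 51 s, if anything falls off the work surface, if the arm or the gripper's body presses on something with over 40 N, if the wrist force passes 120 N, or if a joint passes its speed limit or range.

## Working session

There is one attempt and no reset: what is moved stays moved. The work goes in short steps, Python scripts to look and compute and a shell command to move; the robot and the scene stay as the last step left them, time stands still between calls to the robot, and variables do not carry over. Pictures are saved under pics/ and viewed, about 8 in all and at most 12, crops included, and the job is handed in when it is done.

```bash
mkdir -p pics; ls; python3 - <<'E'
from cell import manip
import cv2,numpy as np
s=manip.read_state(); print(s['clock'],s['eef_pos'],s['eef_rot'],s['finger_gap'])
for c in ['scene','top']:
    p=manip.camera(c); cv2.imwrite(f'pics/{c}0.png',p['pixels'][:,:,::-1])
    print(c,p['fx'],p['cx'],p['cy'],np.round(p['extrinsics'],3).tolist())
    for n in ['fixture','bar_mid','rail_face','stop_face','pivot','knob','ram','caliper','steel_cup','magnet_square_1','spanner_1','bolt_m12_2']:
        try: print(n,[(np.round(d['location']).tolist(),round(d['conf'],2)) for d in manip.search_frame(p,n)[:2]])
        except Exception as e: print(n,e)
print(manip.read_state()['clock'])
E
```

```text
pics
0.0 [214.99319682 505.96531178 204.89259677] [-3.14045582e+00 -1.04062648e-04  2.73975539e+00] 93.97211749196056
scene 510.4404262235753 323.18430463252696 236.46516512432706 [[0.515, -0.857, 0.024, -238.75], [-0.454, -0.295, -0.841, 364.775], [0.728, 0.422, -0.541, 1182.744], [0.0, 0.0, 0.0, 1.0]]
fixture [([468.0, 172.0, 13.0], 0.68)]
bar_mid [([467.0, 264.0, 48.0], 0.88)]
rail_face [([467.0, 168.0, 11.0], 0.72)]
stop_face [([470.0, 167.0, 16.0], 0.9)]
pivot [([470.0, 169.0, 18.0], 0.7)]
knob [([494.0, 64.0, 79.0], 0.49)]
ram []
caliper [([461.0, 600.0, 7.0], 0.71)]
steel_cup [([706.0, 250.0, 53.0], 0.93), ([416.0, -376.0, 18.0], 0.38)]
magnet_square_1 [([414.0, -376.0, 14.0], 0.85), ([468.0, 170.0, 12.0], 0.42)]
spanner_1 [([503.0, -434.0, 5.0], 0.64)]
bolt_m12_2 [([458.0, 603.0, 6.0], 0.69), ([456.0, -168.0, 24.0], 0.43)]
top 526.0940012748582 307.5270962924377 250.8463576448722 [[0.003, -1.0, 0.011, 72.603], [-0.992, -0.004, -0.122, 600.873], [0.122, -0.011, -0.992, 1717.911], [0.0, 0.0, 0.0, 1.0]]
fixture [([492.0, 206.0, 16.0], 0.66)]
bar_mid [([483.0, 268.0, 53.0], 0.77), ([497.0, 65.0, 86.0], 0.43)]
rail_face [([492.0, 207.0, 12.0], 0.61)]
stop_face [([492.0, 207.0, 12.0], 0.59)]
pivot []
knob [([501.0, 63.0, 85.0], 0.62)]
ram [([460.0, 603.0, 11.0], 0.56)]
caliper [([458.0, 605.0, 9.0], 0.62)]
steel_cup [([735.0, 258.0, 39.0], 0.56)]
magnet_square_1 [([419.0, -372.0, 13.0], 0.8)]
spanner_1 [([523.0, -431.0, 6.0], 0.83)]
bolt_m12_2 [([462.0, 606.0, 8.0], 0.17)]
1.3
```

View pictures.

```bash
python3 - <<'E'
import cv2
a=cv2.imread('pics/top0.png')[100:400,150:470]; cv2.imwrite('pics/topc.png',cv2.resize(a,None,fx=2,fy=2,interpolation=3)[:600,:800])
E
```

```text
(no output)
```

View pics/topc.png

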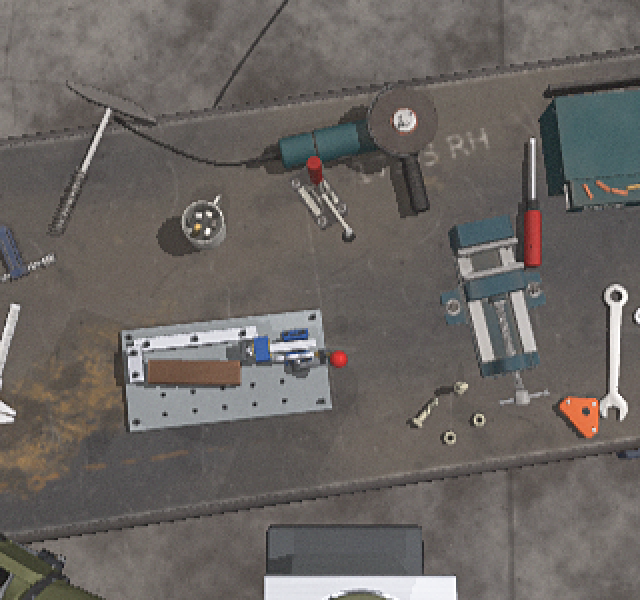

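View pics/scene0.png

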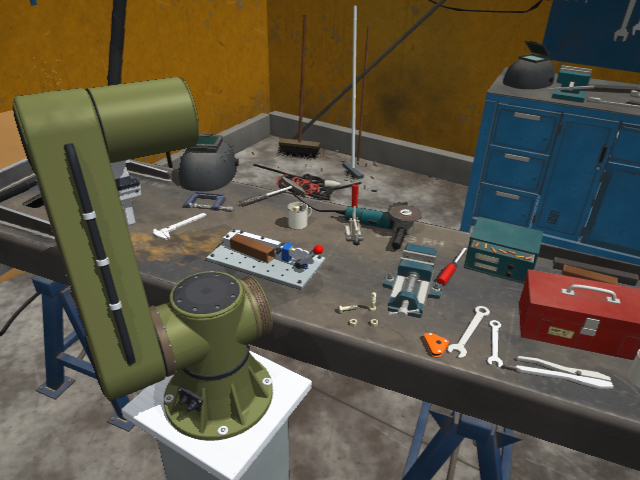

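The top view (2x crop, offset 150,100) shows the plate with corners near (122,331), (320,309), (331,409) and (130,432). The bar is at about (193,372) and the knob at (339,359). Fixture x is roughly world +x, and its yaw is about +6°. The scene view agrees with this, and the area in front of the bar is clear.

```bash
cat > h.py <<'E'
from cell import manip
import numpy as np,cv2
from scipy.optimize import least_squares
def cam(name): return manip.camera(name)
def proj(p,X):
    X=np.atleast_2d(X); E=np.array(p['extrinsics']); c=X@E[:3,:3].T+E[:3,3]
    return np.c_[p['fx']*c[:,0]/c[:,2]+p['cx'],p['fy']*c[:,1]/c[:,2]+p['cy']]
def back(p,uv,z):
    E=np.array(p['extrinsics']);R,t=E[:3,:3],E[:3,3];uv=np.atleast_2d(uv).astype(float)
    d=np.c_[(uv[:,0]-p['cx'])/p['fx'],(uv[:,1]-p['cy'])/p['fy'],np.ones(len(uv))]@R
    o=-R.T@t; return o+d*((z-o[2])/d[:,2])[:,None]
def best(p,n):
    m=manip.masks_of(p,n); return (m[0]['mask'].astype(np.uint8),m[0]['conf']) if m else (None,0)
def F2W(f,X):  # f = x,y,yaw
    c,s=np.cos(f[2]),np.sin(f[2]); X=np.atleast_2d(X).astype(float)
    return np.c_[f[0]+c*X[:,0]-s*X[:,1], f[1]+s*X[:,0]+c*X[:,1], X[:,2]]
def W2F(f,X):
    c,s=np.cos(f[2]),np.sin(f[2]); X=np.atleast_2d(X)-[f[0],f[1],0]
    return np.c_[c*X[:,0]+s*X[:,1],-s*X[:,0]+c*X[:,1],X[:,2]]
E
python3 - <<'E'
from h import *
p=cam('top')
for n,z in (('fixture',14),('bar_mid',54)):
    m,c=best(p,n)
    if m is None: print(n,'none'); continue
    k=cv2.morphologyEx(m,cv2.MORPH_OPEN,np.ones((7,7))) if n=='fixture' else m
    k=cv2.morphologyEx(k,cv2.MORPH_CLOSE,np.ones((15,15)))
    ct=max(cv2.findContours(k,0,1)[0],key=cv2.contourArea)[:,0]
    w=back(p,ct,z); r=cv2.minAreaRect(w[:,:2].astype(np.float32)); print(n,c,r)
# hand corners, refined by cornerSubPix
g=cv2.cvtColor(p['pixels'],cv2.COLOR_RGB2GRAY)
uv=np.array([[122,331],[320,309],[331,409],[130,432]],np.float32)/2+[150,100]
uv=cv2.cornerSubPix(g,uv.astype(np.float32).reshape(-1,1,2),(4,4),(-1,-1),(3,30,.01))[:,0]
F=np.array([[85,162,14],[85,-178,14],[-85,-178,14],[-85,162,14]])
r=least_squares(lambda f:(proj(p,F2W(f,F))-uv).ravel(),[490,205,.1])
print(uv.tolist(),r.x,r.fun.round(1))
m,_=best(p,'knob')
print('knob pred',F2W(r.x,[-9,-194,106]), 'seen',back(p,np.argwhere(m)[:,::-1].mean(0),106) if m is not None else None)
x,y,w,h=200,235,140,90
cv2.imwrite('pics/z1.png',cv2.resize(p['pixels'][y:y+h,x:x+w,::-1],None,fx=5.5,fy=5.5,interpolation=cv2.INTER_CUBIC))
E
```

```text
fixture 0.94 ((490.62713623046875, 211.44830322265625), (176.79190063476562, 369.5010986328125), 5.98396110534668)
bar_mid 0.67 ((481.8356628417969, 271.00970458984375), (45.77360534667969, 154.02236938476562), 0.2045176774263382)
[[210.66012573242188, 266.47369384765625], [308.4256896972656, 255.14718627929688], [314.8412780761719, 302.89593505859375], [214.6798095703125, 313.9298400878906]] [4.88554089e+02 2.33656983e+02 1.17242462e-01] [-1.4 -1.4  1.4 -1.5  0.8  1.1 -0.7  1.7]
knob pred [[502.30883944  39.93603156 106.        ]] seen [[502.93029335  57.09472079 106.        ]]
```

View pics/z1.png

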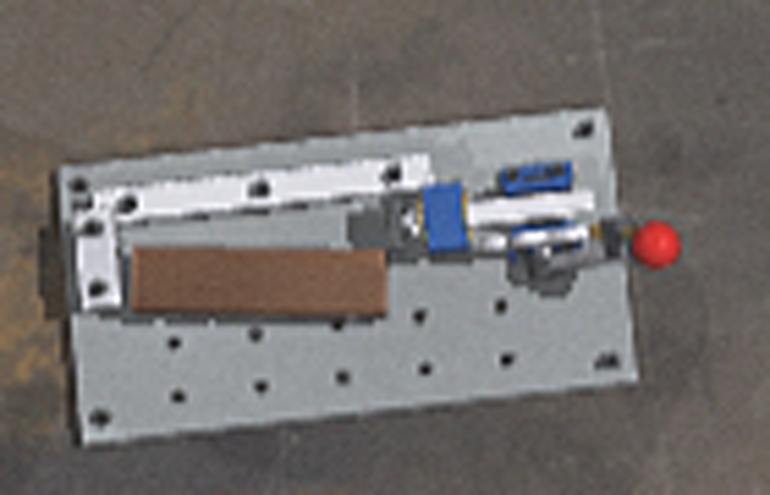

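The crop (5.5x, offset 200,235) shows plate corners at (62,167), (605,108), (636,381) and (85,443). The knob is at (657,245), and the bar's top corners are near (133,248), (387,248), (386,314) and (133,309). I'll refit with these.

```bash
python3 - <<'E'
from h import *
p=cam('top')
f5=lambda a:(np.array(a,float)+.5)/5.5-.5+[200,235]
uv=f5([[62,167],[605,108],[636,381],[85,443]])
F=np.array([[85,162,14],[85,-178,14],[-85,-178,14],[-85,162,14]])
r=least_squares(lambda f:(proj(p,F2W(f,F))-uv).ravel(),[490,205,.1]); f=r.x
print(f.tolist(),r.fun.round(2))
np.save('f.npy',f)
print('knob pred',F2W(f,[-9,-194.3,105.6]),'seen',back(p,f5([657,245]),105.6))
b=back(p,f5([[133,248],[387,248],[386,314],[133,309]]),54); print('bar corners F',W2F(f,b).round(1).tolist(), W2F(f,b).mean(0))
for n,P in dict(start=[-45,42,120],touch=[-20,42,30],end=[-3,42,30],kn=[-9,-230,97]).items(): print(n,F2W(f,P).round(1))
print('yaw needed',np.degrees(f[2]+np.pi-manip.read_state()['eef_rot'][2]), manip.read_state()['clock'])
E
```

```text
[488.757505961196, 231.9013284135592, 0.11315141875766295] [-0.99 -0.19  0.84 -0.4   0.84  0.26 -0.68  0.29]
knob pred [[501.7534959  37.8276459 105.6      ]] seen [[501.53629298  38.52130978 105.6       ]]
bar corners F [[26.6, 114.6, 54.0], [10.0, -35.5, 54.0], [-28.9, -31.0, 54.0], [-9.5, 117.9, 54.0]] [-0.46418591 41.51330461 54.        ]
start [[439.3 268.6 120. ]]
touch [[464.1 271.4  30. ]]
end [[481.  273.3  30. ]]
kn [[505.8   2.4  97. ]]
yaw needed 29.505116227796083 1.55
```

```bash
python3 -m crank '[{"offset":[0.027,-0.030,-0.005],"spin":4},{"offset":[0.054,-0.060,-0.012],"spin":8},{"offset":[0.081,-0.090,-0.02],"spin":12},{"offset":[0.108,-0.120,-0.03],"spin":16},{"offset":[0.135,-0.150,-0.04],"spin":20},{"offset":[0.162,-0.180,-0.05],"spin":24},{"offset":[0.188,-0.209,-0.06],"spin":27},{"offset":[0.2144,-0.2386,-0.07],"spin":29.5}]' 1; python3 - <<'E'
from h import *
s=manip.read_state(); f=np.load('f.npy'); print(W2F(f,s['eef_pos']),s['eef_rot'][2]-f[2],s['wrist_force'])
E
```

```text
clock: 2.22
eef_pos: [430.5, 265.9, 135.2]
eef_rot: [3.141, 0.0, -3.026]
wrist_force: [1.1, 0.9, -0.7]
finger_gap: 93.9
[[-54.04438404  40.40845295 135.20296629]] -3.138807957050585 [ 1.07331758  0.9468326  -0.68947942]
```

Aligned, so I'll go down to z = 32 and look.

```bash
python3 -m crank '[{"offset":[0,0,-0.02],"spin":0},{"offset":[0,0.001,-0.04],"spin":0},{"offset":[0,0.001,-0.06],"spin":0},{"offset":[0,0.001,-0.08],"spin":0},{"offset":[0,0.001,-0.095],"spin":0},{"offset":[0,0.001,-0.103],"spin":0},{"offset":[0,0.001,-0.103],"spin":0},{"offset":[0,0.001,-0.103],"spin":0}]'; python3 - <<'E'
from h import *
s=manip.read_state(); f=np.load('f.npy'); print(W2F(f,s['eef_pos']),s['eef_rot'][2]-f[2],s['wrist_force'])
p=cam('scene'); uv=proj(p,F2W(f,[0,0,20]))[0].astype(int); print(uv)
x,y=uv-[80,60]; cv2.imwrite('pics/s1.png',cv2.resize(p['pixels'][y:y+120,x:x+160,::-1],None,fx=5,fy=5,interpolation=2))
E
```

```text
clock: 2.88
eef_pos: [430.7, 267.1, 32.6]
eef_rot: [3.141, 0.001, -3.026]
wrist_force: [-0.4, -0.3, -0.5]
finger_gap: 93.9
[[-53.75985692  41.48580397  32.58107871]] -3.138758154725454 [-0.42332941 -0.31278378 -0.53486646]
[264 254]
```

View pics/s1.png

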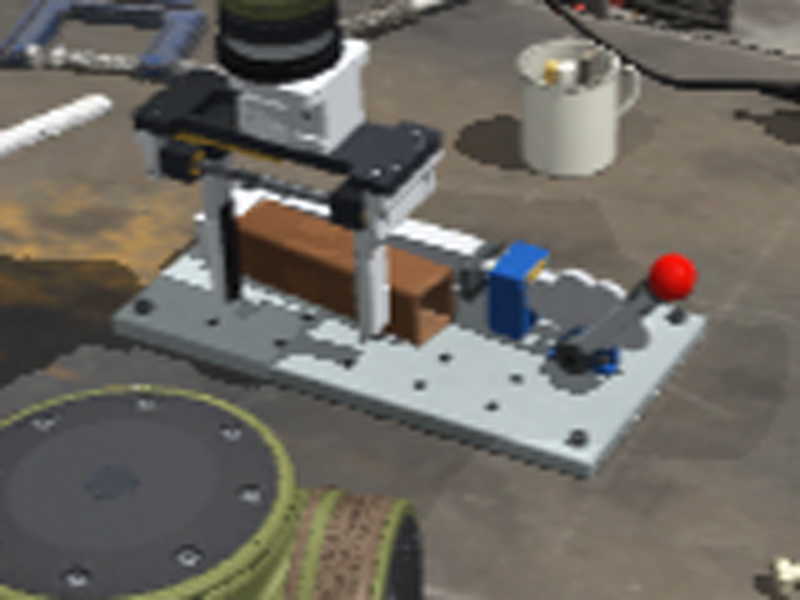

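The crop shows both fingers just in front of the bar's front face, at about (225,250) and (372,290). The lever is open and the knob is at (672,277). I'll push along fixture +x.

```bash
python3 -m crank '[{"offset":[0.006,0.0007,0],"spin":0},{"offset":[0.012,0.0014,0],"spin":0},{"offset":[0.018,0.002,0],"spin":0},{"offset":[0.023,0.0026,0],"spin":0},{"offset":[0.028,0.0032,0],"spin":0},{"offset":[0.033,0.0038,0],"spin":0},{"offset":[0.037,0.0042,0],"spin":0},{"offset":[0.041,0.0047,0],"spin":0}]' ; python3 -m crank '[{"offset":[0.001,0.0001,0],"spin":0},{"offset":[0.002,0.0002,0],"spin":0},{"offset":[0.003,0.0003,0],"spin":0},{"offset":[0.004,0.0004,0],"spin":0},{"offset":[0.005,0.0005,0],"spin":0},{"offset":[0.006,0.0006,0],"spin":0},{"offset":[0.007,0.0008,0],"spin":0},{"offset":[0.007,0.0008,0],"spin":0}]' ;python3 - <<'E'
from h import *
s=manip.read_state(); f=np.load('f.npy'); print(W2F(f,s['eef_pos']),s['eef_rot'][2]-f[2],s['wrist_force'],s['moment'])
E
```

```text
clock: 3.6
eef_pos: [472.3, 272.0, 33.0]
eef_rot: [3.141, 0.001, -3.026]
wrist_force: [-2.4, 0.4, 0.6]
finger_gap: 93.8
clock: 4.27
eef_pos: [478.8, 272.7, 32.9]
eef_rot: [3.141, -0.0, -3.026]
wrist_force: [-5.7, -0.0, 2.2]
finger_gap: 93.9
[[-5.30710913 41.63382165 32.92800742]] -3.139132685589501 [-5.71986917 -0.00691249  2.16157491] [-0.23548803  1.07274934 -0.32468331]
```

```bash
python3 -m crank '[{"offset":[0.0005,0,0],"spin":0},{"offset":[0.001,0.0001,0],"spin":0},{"offset":[0.0015,0.0002,0],"spin":0},{"offset":[0.002,0.0002,0],"spin":0},{"offset":[0.0025,0.0003,0],"spin":0},{"offset":[0.003,0.0003,0],"spin":0},{"offset":[0.003,0.0003,0],"spin":0},{"offset":[0.003,0.0003,0],"spin":0}]' ;python3 - <<'E'
from h import *
s=manip.read_state(); f=np.load('f.npy'); print(W2F(f,s['eef_pos']),s['wrist_force'],s['moment'])
E
```

```text
clock: 4.93
eef_pos: [478.9, 272.7, 32.9]
eef_rot: [-3.141, -0.007, -3.026]
wrist_force: [-26.4, -2.9, 18.0]
finger_gap: 93.7
[[-5.23715257 41.63919864 32.88355479]] [-26.41673062  -2.9407196   18.00367607] [-0.87482464  4.60456778 -0.36639774]
```

Firm contact: 26 N with no further travel. I'll back off, rise, shut the fingers, and check from the top.

```bash
python3 -m crank '[{"offset":[-0.005,-0.0006,0],"spin":0},{"offset":[-0.015,-0.0017,0],"spin":0},{"offset":[-0.03,-0.0034,0],"spin":0},{"offset":[-0.035,-0.004,0.02],"spin":0},{"offset":[-0.035,-0.004,0.05],"spin":0},{"offset":[-0.035,-0.004,0.08],"spin":0},{"offset":[-0.035,-0.004,0.11],"spin":0},{"offset":[-0.035,-0.004,0.135],"spin":0}]'; python3 -m crank '[{"offset":[0.003,-0.03,0],"spin":0},{"offset":[0.01,-0.065,0],"spin":0},{"offset":[0.018,-0.1,0],"spin":0},{"offset":[0.026,-0.135,0],"spin":0},{"offset":[0.034,-0.17,0],"spin":0},{"offset":[0.042,-0.205,0],"spin":0},{"offset":[0.05,-0.24,0],"spin":0},{"offset":[0.059,-0.275,0],"spin":0}]' 0 20;python3 - <<'E'
from h import *
s=manip.read_state(); f=np.load('f.npy'); print(W2F(f,s['eef_pos']),s['wrist_force'])
p=cam('top'); x,y,w,h=200,235,140,90
cv2.imwrite('pics/z2.png',cv2.resize(p['pixels'][y:y+h,x:x+w,::-1],None,fx=5.5,fy=5.5,interpolation=cv2.INTER_CUBIC))
E
```

```text
clock: 5.6
eef_pos: [444.2, 268.8, 170.3]
eef_rot: [-3.142, -0.005, -3.026]
wrist_force: [-0.9, 1.2, 0.1]
finger_gap: 94.0
clock: 6.27
eef_pos: [503.5, -8.1, 170.7]
eef_rot: [-3.141, -0.004, -3.026]
wrist_force: [0.8, -0.1, 0.3]
finger_gap: 44.3
[[ -12.42081915 -240.15505641  170.68958021]] [ 0.80108401 -0.06244112  0.2885027 ]
```

View pics/z2.png

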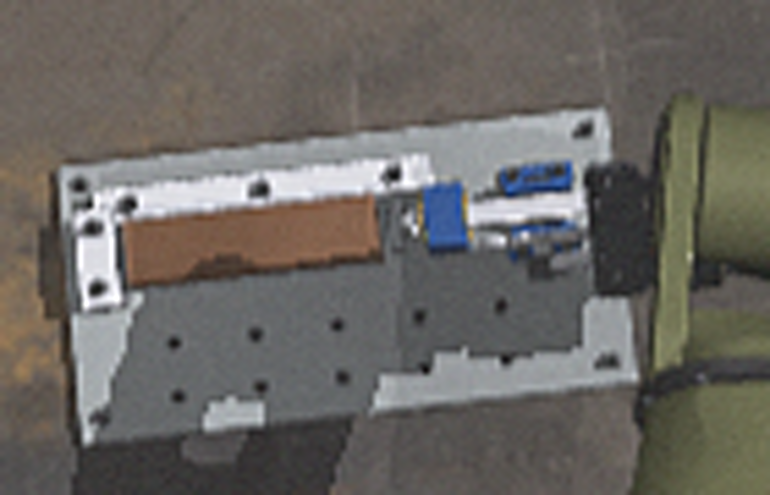

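The bar's top edge now runs parallel along the rail at (125..378, 218..195), with a small gap left to the end stop. I'll go down behind the knob.

```bash
python3 -m crank '[{"offset":[0.004,-0.005,0],"spin":0},{"offset":[0.004,-0.005,0],"spin":0},{"offset":[0.004,-0.005,0],"spin":0},{"offset":[0.004,-0.005,-0.01],"spin":0},{"offset":[0.004,-0.005,-0.025],"spin":0},{"offset":[0.004,-0.005,-0.045],"spin":0},{"offset":[0.004,-0.005,-0.06],"spin":0},{"offset":[0.004,-0.005,-0.073],"spin":0}]' 0 20;python3 - <<'E'
from h import *
s=manip.read_state(); f=np.load('f.npy'); print(W2F(f,s['eef_pos']),s['wrist_force'])
p=cam('scene'); uv=proj(p,F2W(f,[0,-150,70]))[0].astype(int)
x,y=uv-[60,50]; cv2.imwrite('pics/s2.png',cv2.resize(p['pixels'][y:y+100,x:x+120,::-1],None,fx=5,fy=5,interpolation=2))
E
```

```text
clock: 6.98
eef_pos: [508.0, -16.5, 95.8]
eef_rot: [-3.14, -0.005, -3.027]
wrist_force: [-0.1, -0.9, -0.2]
finger_gap: 0.2
[[  -8.9140972  -249.0207536    95.83224733]] [-0.05304623 -0.89812748 -0.17189529]
```

View pics/s2.png

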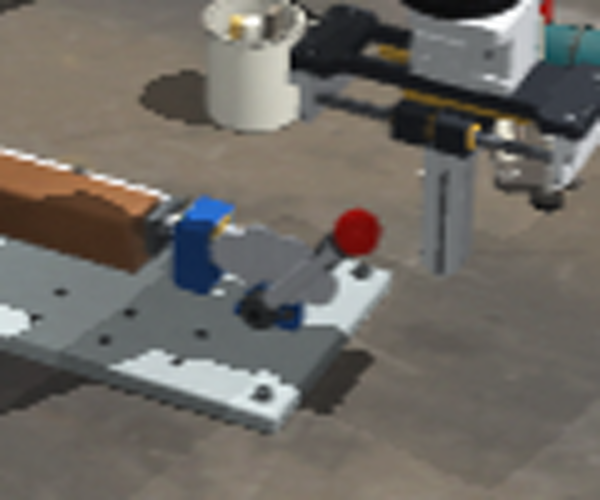

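The finger is shut and stands clear behind the knob (finger at (440,230), knob at (355,232)). I'll push along fixture +y, following the knob's arc.

```bash
python3 -m crank '[{"offset":[-0.001,0.010,0],"spin":0},{"offset":[-0.0022,0.020,0],"spin":0},{"offset":[-0.0032,0.028,0],"spin":0},{"offset":[-0.004,0.035,0.002],"spin":0},{"offset":[-0.0047,0.042,0.005],"spin":0},{"offset":[-0.0054,0.048,0.008],"spin":0},{"offset":[-0.006,0.054,0.010],"spin":0},{"offset":[-0.0067,0.059,0.012],"spin":0}]';python3 - <<'E'
from h import *
s=manip.read_state(); f=np.load('f.npy'); print(W2F(f,s['eef_pos']),s['wrist_force'])
for n in ('top','scene'):
  p=cam(n); print([(W2F(f,d['location']).round(),d['conf']) for d in manip.search_frame(p,'knob')[:2]])
E
```

```text
clock: 7.7
eef_pos: [501.2, 43.1, 107.6]
eef_rot: [-3.139, -0.004, -3.027]
wrist_force: [0.7, -3.2, 1.6]
finger_gap: 0.3
[[  -8.93388525 -189.01986012  107.55894473]] [ 0.70398788 -3.19261415  1.6485907 ]
[]
[(array([[ -11., -150.,   92.]]), 0.59)]
```

```bash
python3 -m crank '[{"offset":[-0.0008,0.007,0.002],"spin":0},{"offset":[-0.0016,0.014,0.003],"spin":0},{"offset":[-0.0024,0.021,0.004],"spin":0},{"offset":[-0.0032,0.028,0.004],"spin":0},{"offset":[-0.004,0.035,0.004],"spin":0},{"offset":[-0.0048,0.042,0.004],"spin":0},{"offset":[-0.0056,0.049,0.003],"spin":0},{"offset":[-0.0064,0.056,0.002],"spin":0}]';python3 - <<'E'
from h import *
s=manip.read_state(); f=np.load('f.npy'); print(W2F(f,s['eef_pos']),s['wrist_force'])
p=cam('scene'); uv=proj(p,F2W(f,[0,-120,70]))[0].astype(int)
x,y=uv-[60,50]; cv2.imwrite('pics/s3.png',cv2.resize(p['pixels'][y:y+100,x:x+120,::-1],None,fx=5,fy=5,interpolation=2))
E
```

```text
clock: 8.57
eef_pos: [493.9, 99.8, 108.1]
eef_rot: [-3.141, -0.007, -3.026]
wrist_force: [0.3, -1.4, 1.0]
finger_gap: 0.5
[[  -9.77544212 -131.83435     108.13507514]] [ 0.30129849 -1.38200372  1.03015425]
```

View pics/s3.png

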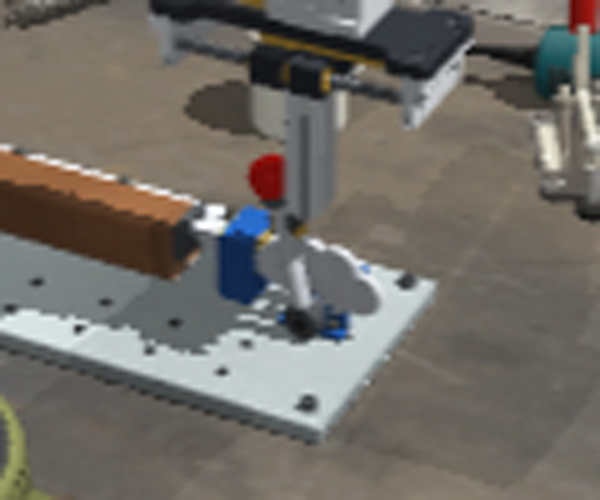

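The lever is past upright, with the knob at (267,178) just ahead of the finger, and the ram is out near the bar. I'll push on to the second stop.

```bash
python3 -m crank '[{"offset":[-0.0002,0.005,-0.001],"spin":0},{"offset":[-0.001,0.010,-0.002],"spin":0},{"offset":[-0.0015,0.014,-0.003],"spin":0},{"offset":[-0.002,0.017,-0.004],"spin":0},{"offset":[-0.0022,0.020,-0.005],"spin":0},{"offset":[-0.0025,0.022,-0.005],"spin":0},{"offset":[-0.0026,0.023,-0.005],"spin":0},{"offset":[-0.0026,0.023,-0.005],"spin":0}]';python3 - <<'E'
from h import *
s=manip.read_state(); f=np.load('f.npy'); print(W2F(f,s['eef_pos']),s['wrist_force'])
E
```

```text
clock: 9.28
eef_pos: [491.0, 123.9, 102.8]
eef_rot: [-3.141, -0.007, -3.026]
wrist_force: [-0.2, -0.6, -0.2]
finger_gap: 0.3
[[  -9.98800167 -107.5131134   102.77138167]] [-0.24595296 -0.62590085 -0.17873133]
```

No load on the tool, so the lever has snapped over. I'll retreat along -y, go up, and look.

```bash
python3 -m crank '[{"offset":[0.001,-0.01,0.001],"spin":0},{"offset":[0.0035,-0.03,0.005],"spin":0},{"offset":[0.006,-0.05,0.02],"spin":0},{"offset":[0.008,-0.07,0.05],"spin":0},{"offset":[0.011,-0.10,0.08],"spin":0},{"offset":[0.015,-0.13,0.1],"spin":0},{"offset":[0.018,-0.16,0.12],"spin":0},{"offset":[0.022,-0.19,0.13],"spin":0}]'; python3 -m crank '[{"offset":[-0.02,-0.03,0.01],"spin":0},{"offset":[-0.04,-0.06,0.02],"spin":0},{"offset":[-0.06,-0.09,0.03],"spin":0},{"offset":[-0.08,-0.12,0.03],"spin":0},{"offset":[-0.1,-0.15,0.03],"spin":0},{"offset":[-0.11,-0.18,0.03],"spin":0},{"offset":[-0.11,-0.2,0.03],"spin":0},{"offset":[-0.11,-0.2,0.03],"spin":0}]'; python3 - <<'E'
from h import *
f=np.load('f.npy')
p=cam('top'); x,y,w,h=205,240,120,80
a=cv2.resize(p['pixels'][y:y+h,x:x+w,::-1],None,fx=5,fy=5,interpolation=2)[:295]
q=cam('scene'); uv=proj(q,F2W(f,[0,-20,60]))[0].astype(int); x,y=uv-[60,30]
b=cv2.resize(q['pixels'][y:y+60,x:x+120,::-1],None,fx=5,fy=5,interpolation=2)
cv2.imwrite('pics/e1.png',np.vstack([a,b]))
for n,p in(('top',p),('scene',q)): print([(W2F(f,d['location']).round(),d['conf']) for d in manip.search_frame(p,'knob')[:2]])
c=np.array([[45,125,54],[45,-25,54],[5,-25,54],[5,125,54]])
p=cam('top')
print('bar home pred crop px',((proj(p,F2W(f,c))-[205,240]+.5)*5-.5).round().tolist())
print('knob locked pred',[((proj(p,F2W(f,[-9,-82,116.7]))-[205,240]+.5)*5-.5).round().tolist()])
E
```

```text
clock: 9.95
eef_pos: [513.2, -68.5, 235.7]
eef_rot: [-3.14, -0.004, -3.026]
wrist_force: [0.4, 0.3, 0.0]
finger_gap: 0.6
clock: 10.62
eef_pos: [401.8, -271.9, 265.7]
eef_rot: [-3.14, -0.004, -3.03]
wrist_force: [0.1, -0.4, -0.6]
finger_gap: 0.6
[(array([[  -7., -100.,   95.]]), 0.63), (array([[248.,  -2.,  37.]]), 0.21)]
[(array([[ -11., -102.,   88.]]), 0.69)]
bar home pred crop px [[78.0, 174.0], [305.0, 149.0], [312.0, 210.0], [83.0, 235.0]]
knob locked pred [[[397.0, 216.0]]]
```

View pics/e1.png

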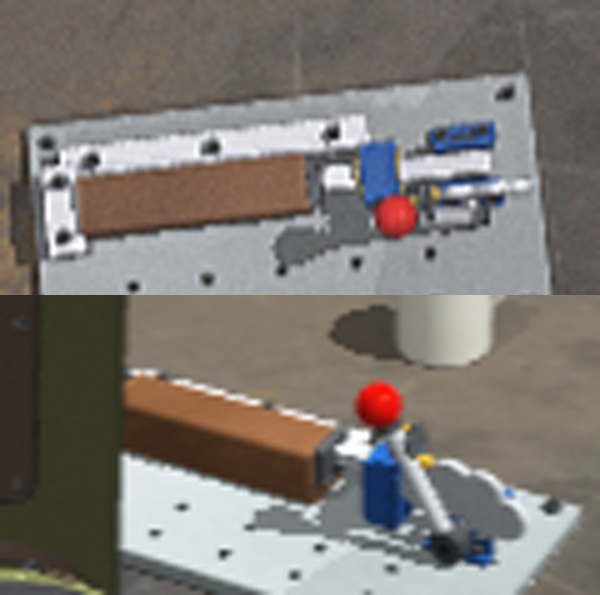

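The bar's corners at (77,177), (305,153), (311,210) and (80,235) match the predicted home to within about 4 crop px, under 1 image pixel (about 2–3 mm). The knob at (396,216) matches the locked prediction of (397,216), and the ram pad is against the bar's end.

```bash
python3 -c "
from cell import manip
print(manip.read_state()['clock'],manip.sign_off())"
```

```text
the job is handed in; nothing more can be done
10.8667 None
```

The bar is seated against the back rail and clamped against the end stop, and I handed the job in at 10.9 s.

- **Bar push:** With the lever open, I pushed the bar back with both open fingertips. It met the rail firmly: 26 N with no further travel.
- **Lever push:** I then pushed the knob with the shut fingers, past the first notch. By the end there was no load on the tool, which fits the lever having snapped over to the second stop.
- **Last checks:**
  - The knob was within 1 crop px (under 1 mm) of its predicted locked position.
  - The bar's corners were within about 1 image pixel (2–3 mm) of home.
  - The ram pad was touching the bar's end, and the arm was clear of everything.
- **Differences:** The bar's back edge showed about 2 mm short of the prediction. That is within the calibration error, so I relied on the firm contact with the rail. The knob-finding network placed the knob about 20 mm off, with moderate confidence. I went by the picture instead.

The other tools were never approached; I didn't check their positions again at the end.

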